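# Set the mitre arm to the setting pin and lock it

## Task

Set up the mitre station for the next cut: with a fingertip, push the dark swing arm round until its pointer points straight at the tall pointed pin in the bed (not at the low flat screw). Then push the lock lever at the station's side round anticlockwise (seen from above) until it is against its stop, leaving the arm pointing at the pin. Do not lift the arm off its seat, and leave the loose things on and around the station where they are.

Things in the scene. Friction and masses are not known exactly. Their poses are not given: they have to be found in the camera images.
- station: The mitre station, fixed to the table. Origin: on the table under the swing arm's axis; x to the fence (away from the robot), y to the left. A round aluminium bed (radius 165 mm, centred 50 mm before the axis) joins a grey cross plate (145 x 460 mm, from 30 mm before to 115 mm behind the axis), 18 mm thick; two fence plates stand 45 mm tall on it 85 mm behind the axis.
- swing_pivot (a point): The swing arm's vertical turning axis, at mid-height of the arm's bar, 34 mm above the table. The point's axes are the station's.
- swing (a joint): Angle of the swing arm, rad: 0 when it points along the station's -x axis (to the robot's side), growing anticlockwise seen from above, -1.1 to 1.1. It stays where it is left; turning it takes 0.15 N m, about 2 N at 90 mm from the axis. It only sits on its pivot and could be lifted off, which is not wanted.
- swing_tip (a point): Tip of the swing arm's pointer, 128 mm from the axis, 34 mm above the table; the point's -x axis runs out along the arm. The arm is a dark steel bar 18 mm wide, 26 to 42 mm above the table (8 mm clear of the bed), reaching 107 mm from the axis, then a steel cone 22 mm long. A black upright knob (24 mm across, top 80 mm above the table) stands on the bar 50 mm from the axis.
- swing_push (a point): Point on the centre line of the swing arm's bar, 90 mm from its axis, 34 mm above the table: a good place to push the bar's flat upright side (9 mm from the centre line).
- tall_pin_top (a point): Point of the tall setting pin, a steel pin 12 mm across and 44 mm tall with a conical top, fixed in the bed beyond the pointer's reach to the left or right of the arm; the point is 62 mm above the table. It marks the angle wanted.
- flat_screw_top (a point): Top centre of the low flat slotted screw head, 22 mm across and 9 mm tall, fixed in the bed on the other side of the arm from the pin; 27 mm above the table. Not the mark.
- lever_pivot (a point): Vertical turning axis of the lock lever, 36 mm above the table, at the right of the station (20 mm before and 180 mm right of the arm's axis in the station's axes; this point's axes are the station's).
- lever (a joint): Angle of the lock lever, rad: at 0 it points half-way between the station's -x and -y axes; it grows anticlockwise seen from above, and 1.2 is its stop (a hard limit). Turning it takes about 0.12 N m, i.e. 2 N pushed at 58 mm from the axis; it stays where it is left.
- lever_push (a point): Point on the lever's centre line 58 mm from its axis, 36 mm above the table: a good place to push. The lever is a steel bar 14 mm wide and 14 mm tall (29 to 43 mm above the table), with a black ball 22 mm across at 80 mm from the axis. Near this point the lever stands over or just outside the edge of the 18 mm thick bed.
- offcut: Loose pine offcut, 40 x 75 x 20 mm, on the bed left of the arm; leave it. Origin: centre of its underside.
- pencil: Loose flat carpenter's pencil, 150 mm long, 12 mm wide, 8 mm thick, on the cross plate before the right fence; leave it. Origin: centre of its underside, length along its y.
- tape: Loose tape measure, 70 x 42 x 63 mm, on the table near the station's left; leave it. Origin: centre of its underside.
- glue: Loose white glue bottle, 50 mm across, 120 mm tall, off the left end of the cross plate; leave it. Origin: centre of its underside.
- square: Loose try square (wooden stock 120 mm, steel blade 180 x 40 mm along its x, towards the robot), on the table left of the station; leave it. Origin: under the stock's centre.
- driver: Loose screwdriver lying on the table behind the fence; leave it. Origin: underside.
- jar: Loose screw jar with a steel lid, 60 mm across, 70 mm tall, on the table to the station's right, nearer the robot than the lever; leave it. Origin: centre of its underside.

How it is judged:
By the outcome, as a careful person would: the job done as asked, in the order asked, and still so for the second after the job is handed in, with the robot touching nothing.
It also fails if it takes over 64 s, if anything falls off the work surface, if the arm or the gripper's body presses on something with over 40 N, if the wrist force passes 120 N, or if a joint passes its speed limit or range.

## Robot

A 6-joint arm with a two-finger parallel gripper is mounted at the origin on the work surface. World frame = base frame: x ahead of the robot, y to its left, z up, the work surface at z = 0. Lengths are in m, angles in rad, forces in N, time in s.
With the tool pointing down it reaches from about 0.35 to 0.775 m from the base axis. Payload 5.5 kg.
Tool frame: the origin (TCP) lies on the centre line of the jaws, within the pads' length; the fingertips stand 19 mm ahead of it and the grasp point (between the pads) is the TCP; y points along the fingers, z is the direction in which the jaws open and shut, and the axes are right-handed (so a half turn about y gives the same grasp; the last joint's range is limited). The gripper opens to 85 mm and grips with 20 to 120 N. Pads are 22 mm wide; open, the fingers measure 114 mm over their backs; the gripper's body (76 mm by 85 mm) begins 54 mm behind the grasp point. The pads swing forward as they close: fully open they stand 13 mm farther back than shut.
Start: joints at [1.113, 0.313, 0.046, 1.304, 0, 1.431], TCP at [0.18, 0.546, 0.25] pointing down, gripper open.
Joint ranges: [-2.76, 2.76], [-0.86, 1.69], [-1.03, 1.26], [-2.2, 2.34], [-1.47, 1.5], [-3.14, 3.14]. Speed limits (rad/s): [2.57, 2.57, 3.14, 3.14, 3.14, 3.14].

## Interface

Orientations are given as a unit quaternion [w, x, y, z].
In Python, from bench import ctrl, cams, nets gives the robot as it stands. The module is installed in compiled form; this text tells all that it offers.
- The arm moves only by the tool send_rows, never from a script. Its argument "deltas" is a list of rows, each a list of 7 numbers: the shift along the world's x, y, z in units of 30 mm (1.0 is 30 mm), then the turn, a rotation vector about the world's x, y, z in degrees, then the opening, from -1 (shut) to 1 (fully open). A call has 1 to 10 rows; each row is the pose to reach, as a shift and turn from the pose measured when the call began; what a row does not reach only later rows make up. A row lasts 1/12 s, in which the tool goes at most 41.7 mm and 7.16 degrees, less where a joint would pass 70% of its speed; a pose out of reach is approached as far as the arm can. A call with a gripper value outside its range is refused whole. The fingers move at their own pace and stop on an object; "grip_force" is the grip in N (left out, the last holds). Time passes only in rows, so rows that repeat a pose let the fingers close. It gives the time, the measured TCP pose, the force and the opening at its end, in the units of the state.
- ctrl.read_state(): the state, without advancing time (a new reading comes with each control period).
- cams.capture(name): name is "scene" or "side" or "wrist"; returns a dict with "pixels" (420x560x3 uint8, red, green, blue), "vertical_fov" (degrees; the focal length in pixels is half the picture's height over the tangent of half this angle, whatever the lens; pixels are square), "cx", "cy" (the principal point, pixels), "dist" ([k1, k2, p1, p2, k3] as OpenCV has them; the pictures are not rectified), "R" (3x3) and "t" (3): a world point X has camera coordinates R X + t; the wrist camera has in their place "hand_eye" (4x4, takes a point from camera to tool coordinates, whose origin is the TCP and whose axes are the tool frame's). Camera axes: x right, y down, z forward; pixel columns grow to the right and rows downward; lengths in m; the calibration is good to about 2 mm. A picture is of the moment at which its call begins: read the wrist's pose just before it. There is no depth.
- ctrl.sign_off(): hands the job in, once; it reports no verdict.
Trained networks look in the newest picture that a camera, given by its name, has taken for a name from the list of things; names that differ only in an ending like _2 or _b are one class to them, and where a whole thing is asked for, a point or a joint stands for the part that bears it (a point fixed in the world has none). Each returns a list of dicts, best first, with "score" (0 to 1); they miss things now and then, are a little off and sometimes report something else, mostly with a low value. They report only what shows in the picture. A call takes as long as a camera call.
- nets.cut_out(label, camera): "region" (420x560 bool, what is visible of it) and "location" ([column, row] in pixels, amid what is visible of it).
The state is a dict: "clock": time; "joint_positions": joint angles; "joint_velocities": joint speeds; "effort": joint torques, N m; "ee_pos": TCP position; "tool_rot": TCP orientation; "force": force on the tool from outside, world axes, zero at the start; "ft_torque": the same for the moment, N m; "opening": opening from 0.0 (shut) to 1.0 (fully open).
Only numpy, scipy, OpenCV 4.12 (cv2) and the standard library are available. Lean on these libraries where they do the work, as an engineer would, in place of code of your own. Each camera call takes 0.05 s, during which the arm holds its last target.

## Working session

There is one attempt and no reset: what is moved stays moved. The work goes in short steps, Python scripts to look and compute and a tool call to move; the robot and the scene stay as the last step left them, time stands still between calls to the robot, and variables do not carry over. Pictures are saved under pics/ and viewed, and the job is handed in when it is done.

Besides the shell and the picture viewer there is one more tool, called after "Emit:" as name(argument=value, ...), one argument or row to a line, values as JSON. send_rows: Moves the arm, as the interface text tells. Its arguments: {"type":"object","properties":{"deltas":{"type":"array","items":{"type":"array","items":{"type":"number"}}},"grip_force":{"type":"number"}},"required":["deltas"]}

```bash
mkdir -p pics; cat > h.py <<'E'
import numpy as np, cv2, json, pickle
from bench import ctrl, cams, nets
def snap(n,f):
    s=ctrl.read_state(); c=cams.capture(n); cv2.imwrite(f'pics/{f}.png',cv2.cvtColor(c['pixels'],cv2.COLOR_RGB2BGR)); 
    c['state']=s; pickle.dump(c,open(f'pics/{f}.pkl','wb')); return c
def cam(c):
    h=c['pixels'].shape[0]; f=h/2/np.tan(np.radians(c['vertical_fov'])/2)
    K=np.array([[f,0,c['cx']],[0,f,c['cy']],[0,0,1]]); 
    if 'hand_eye' in c:
        from scipy.spatial.transform import Rotation as Ro
        s=c['state']; q=s['tool_rot']; T=np.eye(4);T[:3,:3]=Ro.from_quat([q[1],q[2],q[3],q[0]]).as_matrix();T[:3,3]=s['ee_pos']
        M=np.linalg.inv(T@np.array(c['hand_eye'])); return K,np.array(c['dist'],float),M[:3,:3],M[:3,3]
    return K,np.array(c['dist'],float),np.array(c['R']),np.array(c['t'])
def toz(c,px,z):
    K,d,R,t=cam(c); u=cv2.undistortPoints(np.array(px,float).reshape(-1,1,2),K,d).reshape(-1,2)
    o=-R.T@t; r=np.c_[u,np.ones(len(u))]@R; return o+r*((z-o[2])/r[:,2])[:,None]
def proj(c,P):
    K,d,R,t=cam(c); return cv2.projectPoints(np.array(P,float).reshape(-1,1,3),cv2.Rodrigues(R)[0],t,K,d)[0].reshape(-1,2)
E
python3 - <<'E'
from h import *
for n in ['scene','side','wrist']:
    c=snap(n,n+'0'); K,d,R,t=cam(c); print(n,(-R.T@t).round(3),d)
    for l in ['station','swing','tall_pin_top','flat_screw_top','lever','jar','offcut','tape','pencil','swing_tip']:
        try: print(l,[(round(r['score'],2),np.round(r['location']),int(r['region'].sum())) for r in nets.cut_out(l,n)[:3]])
        except Exception as e: print(l,e)
print(ctrl.read_state())
E
```

```text
scene [1.123 0.442 0.879] [-0.10832635  0.          0.          0.          0.        ]
station [(0.69, array([281., 231.]), 12529), (0.28, array([232., 144.]), 397)]
swing [(0.6, array([282., 226.]), 579)]
tall_pin_top [(0.58, array([326., 221.]), 58)]
flat_screw_top [(0.52, array([280., 190.]), 36)]
lever [(0.48, array([235., 182.]), 169)]
jar [(0.85, array([234., 148.]), 414)]
offcut [(0.64, array([302., 268.]), 529), (0.57, array([219., 262.]), 334)]
tape [(0.91, array([361., 242.]), 559), (0.21, array([231., 184.]), 178)]
pencil [(0.59, array([232., 226.]), 206)]
swing_tip [(0.74, array([221., 260.]), 336), (0.55, array([280., 223.]), 623)]
side [ 0.371 -0.718  0.6  ] [-0.06917434  0.          0.          0.          0.        ]
station [(0.95, array([280., 247.]), 14145), (0.39, array([266., 288.]), 499)]
swing [(0.63, array([267., 225.]), 791)]
tall_pin_top [(0.46, array([234., 206.]), 53), (0.31, array([257., 171.]), 538)]
flat_screw_top [(0.49, array([228., 255.]), 80), (0.48, array([277., 250.]), 14186)]
lever [(0.73, array([264., 290.]), 520)]
jar [(0.56, array([200., 342.
[... 441 characters left out ...]
y([264., 359.]), 285)]
swing_tip []
{'clock': 1.65, 'joint_positions': array([1.11340531e+00, 3.13178152e-01, 4.61370051e-02, 1.30363613e+00,
       8.11963516e-07, 1.43119102e+00]), 'joint_velocities': array([-0.00084797,  0.00103185, -0.00031229, -0.00029021,  0.00040604,
       -0.00027964]), 'effort': array([-8.42752138e-05, -4.80462778e+01,  2.98803824e+01,  6.41363531e-04,
       -1.21822204e-04,  1.90094102e-05]), 'ee_pos': array([0.17969683, 0.54624275, 0.25035078]), 'tool_rot': array([ 0.69823972, -0.69815909,  0.11186994, -0.11189415]), 'force': array([-0.23047949,  0.14299524, -0.66449111]), 'ft_torque': array([ 0.00640512, -0.01337371,  0.01075405]), 'opening': 1.003861318420251}
```

```bash
python3 - <<'E'
import cv2
for n,(x,y,w,h) in {'scene0':(180,110,220,165),'side0':(150,120,266,200)}.items():
    i=cv2.imread(f'pics/{n}.png'); cv2.imwrite(f'pics/{n}c.png',cv2.resize(i[y:y+h,x:x+w],None,fx=3,fy=3,interpolation=cv2.INTER_CUBIC))
E
```

```text
(no output)
```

View pics/scene0c.png

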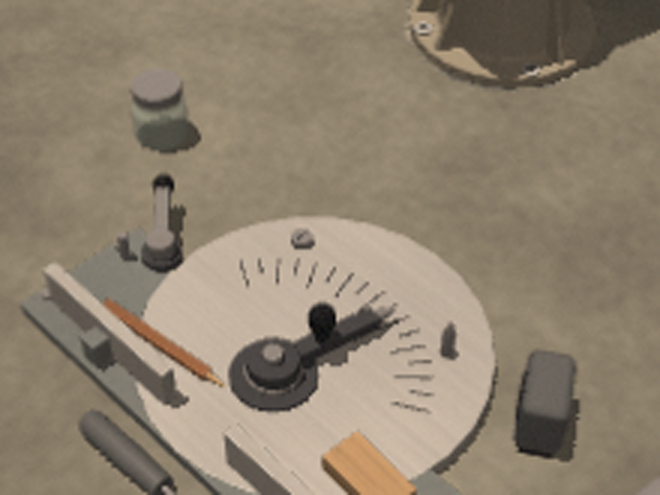

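View pics/side0c.png

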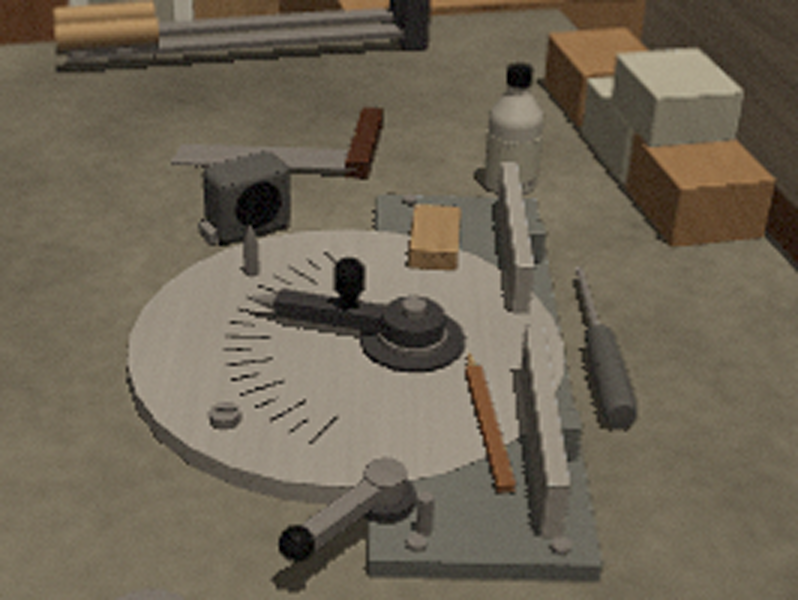

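View pics/side0.png

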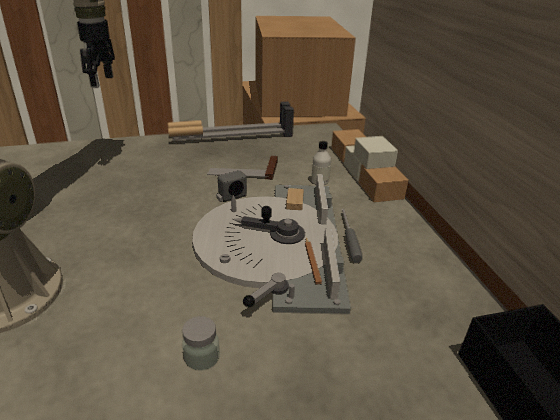

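View pics/wrist0.png

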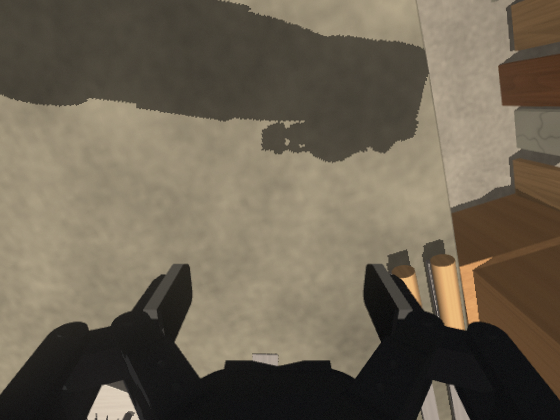

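```bash
cat > a.py <<'E'
from h import *
S=pickle.load(open('pics/scene0.pkl','rb'));D=pickle.load(open('pics/side0.pkl','rb'))
pts=dict(cap=((270.7,227.3),(288,221)),tip=((312.7,213.7),(233.3,219.7)),pin=((329.7,217.3),(233,196)),screw=((280.7,188.3),(224.7,256.7)),levcap=((233.7,190),(278.7,276.7)),ball=((234,171),(248.7,300.7)),knob=((287,216),(266.3,211)))
def tri(a,b):
    P=[];U=[]
    for c,p in((S,a),(D,b)):
        K,d,R,t=cam(c);P.append(np.c_[R,t]);U.append(cv2.undistortPoints(np.array(p,float).reshape(1,1,2),K,d).reshape(2,1))
    X=cv2.triangulatePoints(P[0],P[1],*U).ravel();return X[:3]/X[3]
for k,(a,b) in pts.items():
    X=tri(a,b);print(k,X.round(4),(proj(S,X)-a).round(1),(proj(D,X)-b).round(1))
E
python3 a.py
```

```text
cap [0.5904 0.0683 0.0511] [[ 0.5 -0.3]] [[0.6 0.3]]
tip [0.4748 0.1289 0.0293] [[ 0.3 -0.2]] [[0.3 0.2]]
pin [0.4834 0.1841 0.0596] [[ 0.5 -0.4]] [[0.6 0.4]]
screw [0.4386 0.0006 0.0257] [[ 0.3 -0.2]] [[0.4 0.2]]
levcap [ 0.5301 -0.1001  0.0422] [[ 0.3 -0.2]] [[0.5 0.2]]
ball [ 0.4639 -0.1494  0.0384] [[ 0.4 -0.3]] [[0.8 0.4]]
knob [0.5461 0.091  0.068 ] [[ 0.7 -0.5]] [[0.9 0.5]]
```

```bash
python3 - <<'E'
from h import *
from scipy.spatial.transform import Rotation as Ro
c=pickle.load(open('pics/wrist0.pkl','rb'))
q=c['state']['tool_rot'];R=Ro.from_quat([q[1],q[2],q[3],q[0]]).as_matrix();print(R.round(3));print(np.array(c['hand_eye']).round(3),c['vertical_fov'])
print(toz(c,[(280,210),(280,250),(0,0),(560,0)],0.0).round(3), c['state']['ee_pos'])
S=pickle.load(open('pics/scene0.pkl','rb'));D=pickle.load(open('pics/side0.pkl','rb'))
print('jar',toz(D,[(200,331)],.07),toz(S,[(232,139)],.07))
E
```

```text
[[ 0.95   0.     0.312]
 [-0.312  0.     0.95 ]
 [-0.    -1.     0.   ]]
[[-0.     0.948  0.319 -0.082]
 [-0.    -0.319  0.948 -0.124]
 [ 1.     0.     0.     0.   ]
 [ 0.     0.     0.     1.   ]] 69.52982535918441
[[ 0.228  0.535  0.   ]
 [ 0.283  0.517  0.   ]
 [-0.101  0.318 -0.   ]
 [ 0.091  0.903  0.   ]] [0.17969505 0.54624697 0.25032273]
jar [[ 0.3710932  -0.23208533  0.07      ]] [[ 0.37874776 -0.22003726  0.07      ]]
```

Emit:
send_rows(
  deltas=[
    [13.3, -15.5, 2.3, 0, 0, -19, 1],
    [13.3, -15.5, 2.3, 0, 0, -19, 1],
    [13.3, -15.5, 2.3, 0, 0, -19, 1],
    [13.3, -15.5, 2.3, 0, 0, -19, 1],
    [13.3, -15.5, 2.3, 0, 0, -19, 1],
    [13.3, -15.5, 2.3, 0, 0, -19, 1],
    [13.3, -15.5, 2.3, 0, 0, -19, 1],
    [13.3, -15.5, 2.3, 0, 0, -19, 1],
    [13.3, -15.5, 2.3, 0, 0, -19, 1],
    [13.3, -15.5, 2.3, 0, 0, -19, 1],
  ],
)

```text
clock: 2.48
ee_pos: [0.4503, 0.2302, 0.2975]
tool_rot: [0.67, -0.67, 0.225, -0.226]
force: [0.7, 1.1, -0.3]
opening: 0.998
```

Emit:
send_rows(
  deltas=[
    [4.3, -5, 0.75, 0, 0, 0, 1],
    [4.3, -5, 0.75, 0, 0, 0, 1],
    [4.3, -5, 0.75, 0, 0, 0, 1],
    [4.3, -5, 0.75, 0, 0, 0, 1],
    [4.3, -5, 0.75, 0, 0, 0, 1],
    [4.3, -5, 0.75, 0, 0, 0, 1],
    [4.3, -5, 0.75, 0, 0, 0, 1],
    [4.3, -5, 0.75, 0, 0, 0, 1],
  ],
)

```text
clock: 3.15
ee_pos: [0.5789, 0.0803, 0.3196]
tool_rot: [0.67, -0.67, 0.226, -0.226]
force: [0.1, 0.0, 0.7]
opening: 0.998
```

```bash
python3 - <<'E'
from h import *
c=snap('wrist','w1'); print(c['state']['ee_pos'],c['state']['joint_velocities'].round(3))
for k,P in dict(cap=[.5904,.0683,.0511],tip=[.4748,.1289,.0293],pin=[.4834,.1841,.0596],screw=[.4386,.0006,.0257],lc=[.5301,-.1001,.0422],ball=[.4639,-.1494,.0384]).items(): print(k,proj(c,P).round(1))
cv2.imwrite('pics/w1c.png',cv2.resize(cv2.imread('pics/w1.png'),(800,600),interpolation=cv2.INTER_CUBIC))
E
```

```text
[0.57891634 0.08028117 0.31962808] [ 0.027 -0.017 -0.014  0.    -0.001 -0.   ]
cap [[275.1 182.6]]
tip [[257.9  80.3]]
pin [[298.5  53.7]]
screw [[166.2 120. ]]
lc [[155.6 217.9]]
ball [[ 99.3 201.8]]
```

View pics/w1c.png

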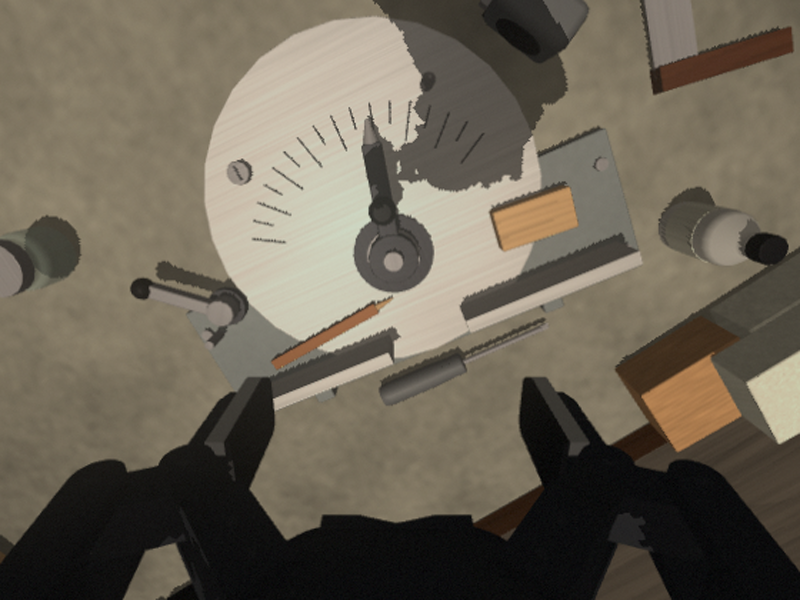

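```bash
python3 - <<'E'
import cv2
i=cv2.imread('pics/w1.png'); 
cv2.imwrite('pics/w1d.png',cv2.convertScaleAbs(cv2.resize(i[40:200,220:340],None,fx=3.75*1,fy=3.75,interpolation=cv2.INTER_CUBIC),alpha=1.5))
cv2.imwrite('pics/w1e.png',cv2.resize(i[150:250,80:200],None,fx=5,fy=5,interpolation=cv2.INTER_CUBIC))
E
```

```text
(no output)
```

View pics/w1d.png

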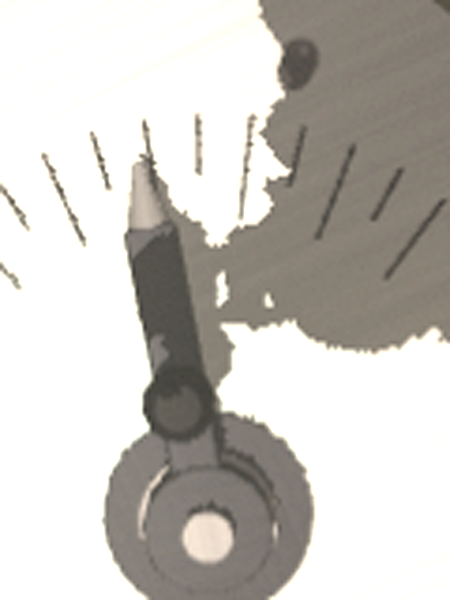

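View pics/w1e.png

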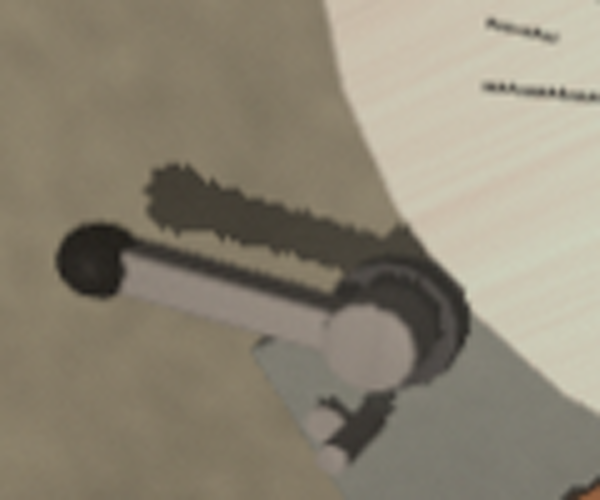

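```bash
python3 - <<'E'
from h import *
c=pickle.load(open('pics/w1.pkl','rb'))
f=lambda p:(p[0]/3.75+220,p[1]/3.75+40)
g=lambda P:((proj(c,P)-[220,40])*3.75).round(0)
pin=np.array([.4834,.1841]); print('pin base/mid/top',g([[*pin,.018],[*pin,.05],[*pin,.062]]))
for z in(.051,.06): print('cap',toz(c,[f((208,538))],z))
print('tip',toz(c,[f((143,158))],.034)); print('pin if top at',toz(c,[f((300,45)),f((305,42))],.062))
print('ring',toz(c,[f((209,512))],.022), 'bar sides z42',toz(c,[f((127,232)),f((177,228))],.042))
piv=toz(c,[f((208,538))],.051)[0]
h=lambda p:(p[0]/5+80,p[1]/5+150)
print('lev',toz(c,[h((370,347))],.046),toz(c,[h((92,262))],.036),'stop pins',toz(c,[h((322,418)),h((333,457))],.04))
E
```

```text
pin base/mid/top [[286.  71.]
 [292.  56.]
 [295.  50.]]
cap [[0.5917515 0.0679627 0.051    ]]
cap [[0.58995602 0.06938711 0.06      ]]
tip [[0.47709107 0.12777207 0.034     ]]
pin if top at [[0.48317006 0.18617084 0.062     ]
 [0.48341377 0.18788054 0.062     ]]
ring [[0.58967663 0.06984576 0.022     ]] bar sides z42 [[0.49280014 0.10911715 0.042     ]
 [0.50197276 0.12327841 0.042     ]]
lev [[ 0.53022323 -0.10133168  0.046     ]] [[ 0.46336469 -0.15280524  0.036     ]] stop pins [[ 0.53784565 -0.13187315  0.04      ]
 [ 0.54871327 -0.13825511  0.04      ]]
```

Emit:
send_rows(
  deltas=[
    [-3, -0.5, -2, 0, 0, 0, -1],
    [-3, -0.5, -2, 0, 0, 0, -1],
    [-3, -0.5, -3, 0, 0, 0, -1],
    [-3, -0.5, -5, 0, 0, 0, -1],
    [-3, -0.5, -6.5, 0, 0, 0, -1],
    [-3, -0.5, -8, 0, 0, 0, -1],
    [-3, -0.5, -8.3, 0, 0, 0, -1],
    [-3, -0.5, -8.3, 0, 0, 0, -1],
    [-3, -0.5, -8.3, 0, 0, 0, -1],
  ],
)

```text
clock: 3.95
ee_pos: [0.4857, 0.0671, 0.0699]
tool_rot: [-0.67, 0.671, -0.227, 0.223]
force: [0.9, 0.3, 0.2]
opening: -0.0
```

```bash
python3 - <<'E'
from h import *
c=snap('side','s2');e=c['state']['ee_pos'];print(e,c['state']['opening'])
print(proj(c,[e,e-[0,0,.019],e-[0,0,.032]]).round(1))
i=cv2.imread('pics/s2.png');cv2.imwrite('pics/s2c.png',cv2.resize(i[120:300,170:410],None,fx=3.3,fy=3.3,interpolation=cv2.INTER_CUBIC))
c=snap('scene','sc2');print(proj(c,[e,e-[0,0,.019],e-[0,0,.032]]).round(1))
i=cv2.imread('pics/sc2.png');cv2.imwrite('pics/sc2c.png',cv2.resize(i[110:275,180:400],None,fx=3.3,fy=3.3,interpolation=cv2.INTER_CUBIC))
E
```

```text
[0.48567874 0.06710373 0.06991545] -4.998187227996542e-05
[[242.1 219.4]
 [242.3 226.6]
 [242.4 231.5]]
[[292.1 197. ]
 [292.  201.7]
 [291.9 204.8]]
```

View pics/s2c.png

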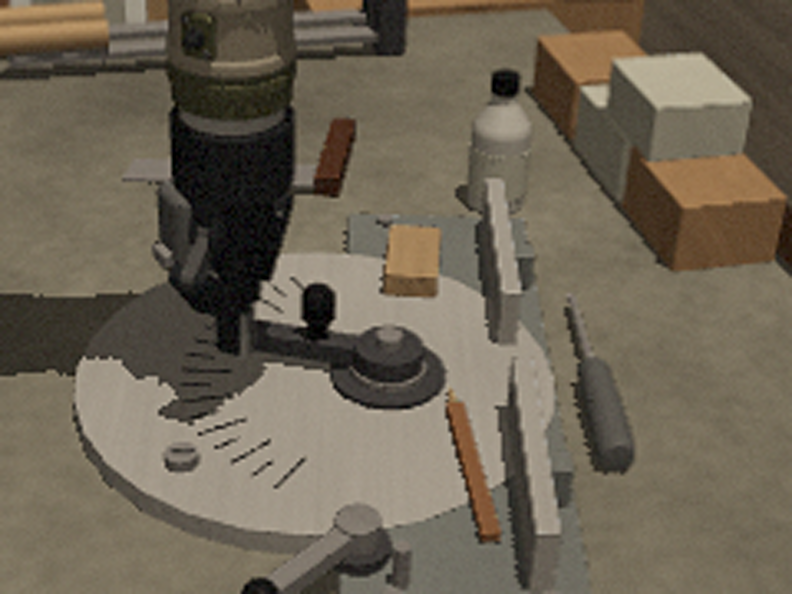

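View pics/sc2c.png

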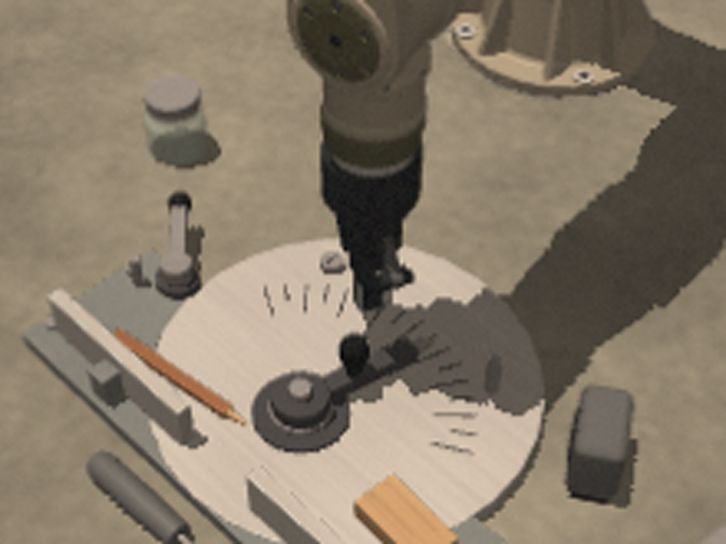

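Emit:
send_rows(
  deltas=[
    [0, 0, -0.7, 0, 0, 0, -1],
    [0, 0, -0.7, 0, 0, 0, -1],
    [0.25, 0.4, -0.7, 0, 0, 0, -1],
    [0.45, 0.7, -0.7, 0, 0, 0, -1],
    [0.55, 0.9, -0.7, 0, 0, 0, -1],
    [0.65, 1.1, -0.7, 0, 0, 0, -1],
    [0.73, 1.3, -0.7, 0, 0, 0, -1],
    [0.81, 1.45, -0.7, 0, 0, 0, -1],
    [0.88, 1.6, -0.7, 0, 0, 0, -1],
    [0.88, 1.6, -0.7, 0, 0, 0, -1],
  ],
)

```text
clock: 4.88
ee_pos: [0.5183, 0.1151, 0.0531]
tool_rot: [0.671, -0.67, 0.223, -0.227]
force: [2.1, -2.8, 5.1]
opening: -0.0
```

```bash
cat > look.py <<'E'
from h import *
import sys
n=sys.argv[1]
for cn,(x,y,w,hh),f in (('side',(200,170,140,100),5),('scene',(230,180,130,90),5)):
    c=snap(cn,f'{cn}_{n}');i=cv2.imread(f'pics/{cn}_{n}.png');cv2.imwrite(f'pics/{cn}_{n}c.png',cv2.resize(i[y:y+hh,x:x+w],None,fx=f,fy=f,interpolation=cv2.INTER_CUBIC))
print(c['state']['ee_pos'],c['state']['force'])
E
python3 look.py 3
```

```text
[0.51815753 0.11497161 0.05309309] [ 3.33316432 -1.43988631  6.11802282]
```

View pics/side_3c.png

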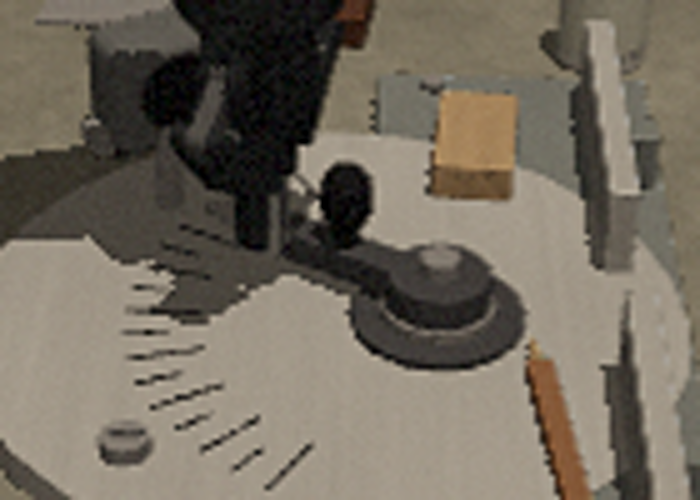

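View pics/scene_3c.png

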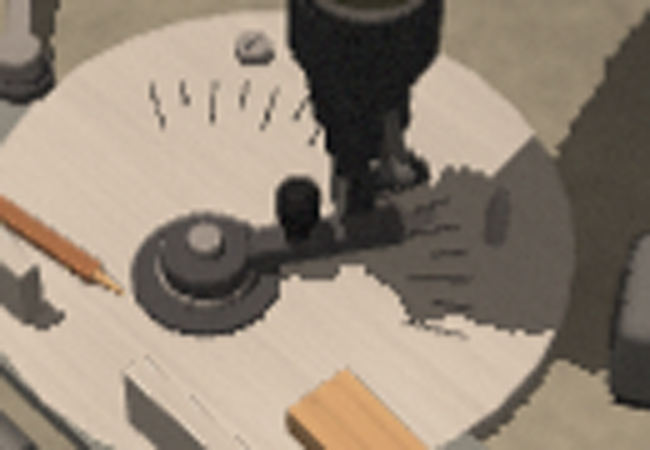

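```bash
python3 - <<'E'
from a import *
s=ctrl.read_state();e=s['ee_pos'];print(s['clock'],e,s['force'],s['ft_torque'],s['effort'].round(2))
for n,c in (('side',D),('scene',S)): print(n,proj(c,[e,e-[0,0,.019],e-[0,0,.032]]).round(1))
X=tri((289.6,220),(269.4,208.5));print(X,np.degrees(np.arctan2(X[1]-.0685,X[0]-.591)))
X=tri((287,216),(266.3,211));print(np.degrees(np.arctan2(X[1]-.0685,X[0]-.591)))
c=snap('wrist','w3');cv2.imwrite('pics/w3c.png',cv2.resize(cv2.imread('pics/w3.png'),(800,600)))
E
```

```text
cap [0.5904 0.0683 0.0511] [[ 0.5 -0.3]] [[0.6 0.3]]
tip [0.4748 0.1289 0.0293] [[ 0.3 -0.2]] [[0.3 0.2]]
pin [0.4834 0.1841 0.0596] [[ 0.5 -0.4]] [[0.6 0.4]]
screw [0.4386 0.0006 0.0257] [[ 0.3 -0.2]] [[0.4 0.2]]
levcap [ 0.5301 -0.1001  0.0422] [[ 0.3 -0.2]] [[0.5 0.2]]
ball [ 0.4639 -0.1494  0.0384] [[ 0.4 -0.3]] [[0.8 0.4]]
knob [0.5461 0.091  0.068 ] [[ 0.7 -0.5]] [[0.9 0.5]]
4.9833 [0.51809101 0.11494769 0.05307564] [ 4.12420773 -1.58977672  5.67543115] [-0.35704345 -0.81971405 -0.07250942] [ 1.570e+00 -4.228e+01  2.042e+01  1.580e+00  5.600e-01 -4.000e-02]
side [[253.  212.6]
 [253.  219.6]
 [253.1 224.2]]
scene [[300.8 216. ]
 [300.6 220.5]
 [300.4 223.5]]
[0.55450096 0.10303198 0.06690712] 136.58628802715572
153.42945100954702
```

View pics/w3c.png

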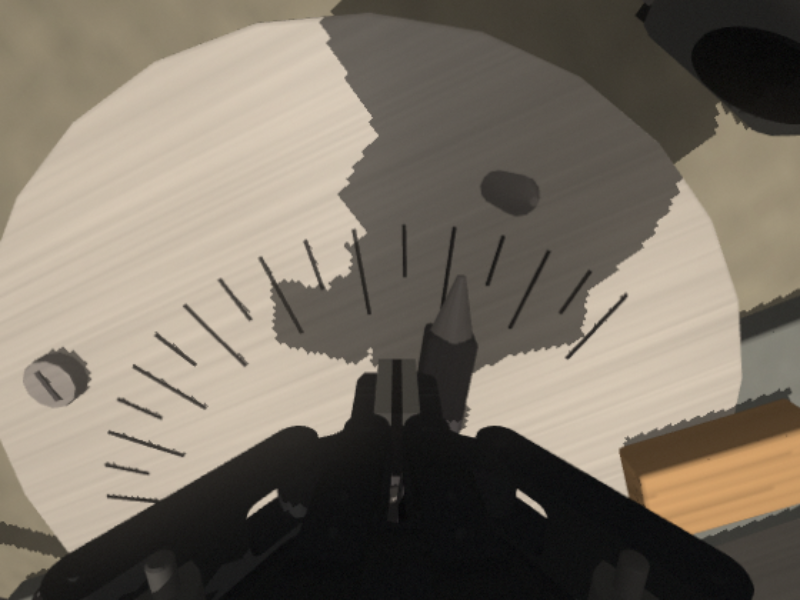

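```bash
python3 - <<'E'
from h import *
c=pickle.load(open('pics/w3.pkl','rb'))
k=800/560
X=toz(c,[(460/k,277/k)],.034)[0];print(X,np.hypot(*(X-[.591,.0685,.034])[:2]),np.degrees(np.arctan2(X[1]-.0685,X[0]-.591)))
print(proj(c,[[.4832,.185,.062],[.4832,.185,.018]])*k)
p=np.array([.591,.0685]);u=np.array([np.cos(np.radians(132.8)),np.sin(np.radians(132.8))])
print(proj(c,[[*(p+.128*u),.034]])*k)
i=cv2.imread('pics/w3.png');cv2.imwrite('pics/w3d.png',cv2.convertScaleAbs(cv2.resize(i[110:310,240:400],None,fx=3.75,fy=3,interpolation=cv2.INTER_CUBIC)if 0 else cv2.resize(i[110:270,250:400],None,fx=3.7,fy=3.7,interpolation=cv2.INTER_CUBIC),alpha=1.8))
E
```

```text
[0.49926027 0.15718929 0.034     ] 0.12760081007675922 135.96858454154992
[[528.05384337 199.5363318 ]
 [492.04409769 185.46619925]]
[[480.20343049 278.79374751]]
```

View pics/w3d.png

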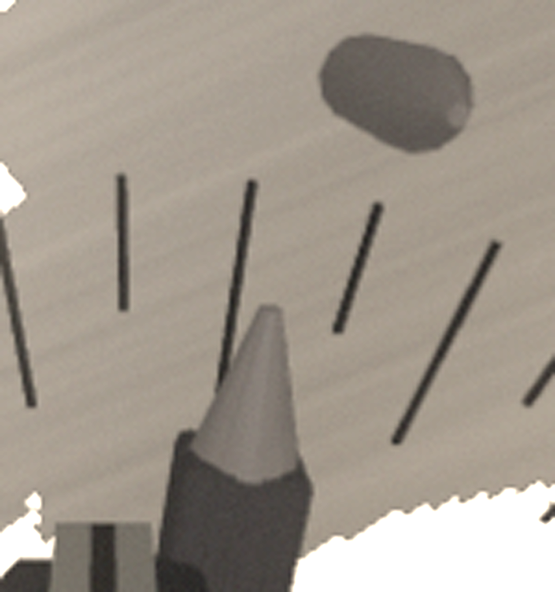

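```bash
python3 - <<'E'
from h import *
c=pickle.load(open('pics/w3.pkl','rb'))
a=lambda X:(X.round(4),np.hypot(X[0]-.591,X[1]-.0685).round(4),np.degrees(np.arctan2(X[1]-.0685,X[0]-.591)).round(2))
print(a(toz(c,[(373.5,139.7)],.062)[0]),a(toz(c,[(344.8,131)],.018)[0]),a(toz(c,[(322.4,193.0)],.034)[0]))
# bar edges at z .042 front corners
f=lambda p:(p[0]/3.7+250,p[1]/3.7+110)
A=toz(c,[f((183,430)),f((311,490))],.042);print(A.round(4),a(A.mean(0)))
E
```

```text
(array([0.4841, 0.1862, 0.062 ]), np.float64(0.159), np.float64(132.26)) (array([0.4838, 0.1848, 0.018 ]), np.float64(0.1582), np.float64(132.66)) (array([0.499 , 0.1576, 0.034 ]), np.float64(0.1281), np.float64(135.92))
[[0.5035 0.1397 0.042 ]
 [0.5208 0.1483 0.042 ]] (array([0.5122, 0.144 , 0.042 ]), np.float64(0.1092), np.float64(136.25))
```

Emit:
send_rows(
  deltas=[
    [0, 0, 0.06, 0, 0, 0, -1],
    [0.05, 0.05, 0.06, 0, 0, 0, -1],
    [0.1, 0.1, 0.06, 0, 0, 0, -1],
    [0.13, 0.13, 0.06, 0, 0, 0, -1],
    [0.13, 0.13, 0.06, 0, 0, 0, -1],
  ],
)

```text
clock: 5.45
ee_pos: [0.5208, 0.1191, 0.0542]
tool_rot: [0.672, -0.669, 0.224, -0.226]
force: [-2.3, -0.9, 0.7]
opening: -0.0
```

```bash
cat > w.py <<'E'
from h import *
import sys
n=sys.argv[1]
c=snap('wrist',n);s=ctrl.read_state();print(s['ee_pos'],s['force'],s['clock'])
p=np.array([.591,.0685])
def P(th,r,z): return [p[0]+r*np.cos(np.radians(th)),p[1]+r*np.sin(np.radians(th)),z]
q=proj(c,[P(t,.128,.034) for t in (138,136,134,132.5,131)]+[[.4838,.1855,.062]]);print(q.round(1))
x0,y0=int(q[3][0])-80,max(0,int(q[3][1])-85); print('origin',x0,y0)
i=cv2.imread(f'pics/{n}.png')[y0:y0+150,max(0,x0):x0+160]
cv2.imwrite(f'pics/{n}d.png',cv2.convertScaleAbs(cv2.resize(i,None,fx=4,fy=4,interpolation=cv2.INTER_CUBIC),alpha=1.6))
E
python3 w.py w4
```

```text
[0.52080788 0.11911227 0.05425614] [-1.96668629 -0.75059742  0.42560435] 5.5
[[302.8 192.3]
 [311.7 193.2]
 [320.5 194.4]
 [327.  195.5]
 [333.5 196.7]
 [357.5 140.6]]
origin 247 110
```

View pics/w4d.png

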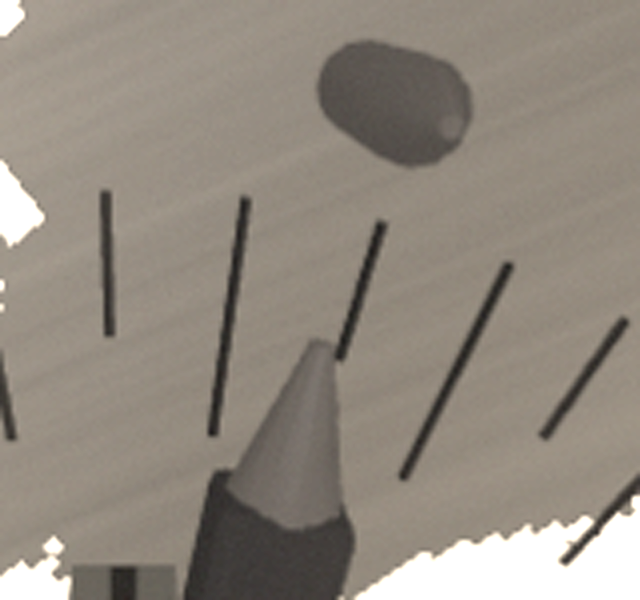

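Emit:
send_rows(
  deltas=[
    [-0.4, -0.4, 0, 0, 0, 0, -1],
    [-0.9, -0.9, 0, 0, 0, 0, -1],
    [-0.9, -0.9, 1, 0, 0, 0, -1],
    [-0.5, -1, 2.5, 0, 0, 0, -1],
    [0.5, -1, 4, 0, 0, 0, -1],
    [1.5, -1, 5, 0, 0, 0, -1],
    [2.2, -1, 6, 0, 0, 0, -1],
    [2.3, -1, 7, 0, 0, 0, -1],
    [2.3, -1, 7.6, 0, 0, 0, -1],
    [2.3, -1, 7.6, 0, 0, 0, -1],
  ],
)

```text
clock: 6.33
ee_pos: [0.5928, 0.0895, 0.2873]
tool_rot: [0.673, -0.668, 0.221, -0.229]
force: [1.1, -0.4, -0.1]
opening: -0.001
```

```bash
python3 w.py w5; python3 - <<'E'
import cv2
i=cv2.imread('pics/w5.png')[20:200,200:360]
cv2.imwrite('pics/w5e.png',cv2.convertScaleAbs(cv2.resize(i[:150],None,fx=4,fy=4,interpolation=cv2.INTER_CUBIC),alpha=1.6))
cv2.imwrite('pics/w5f.png',cv2.resize(cv2.imread('pics/w5.png'),(800,600)))
E
```

```text
[0.59155622 0.08947129 0.28452263] [-0.23163464  0.27374451 -0.44534445] 6.3833
[[268.9  71.8]
 [272.8  72.2]
 [276.6  72.8]
 [279.5  73.4]
 [282.4  74. ]
 [285.4  39.6]]
origin 199 0
```

View pics/w5f.png

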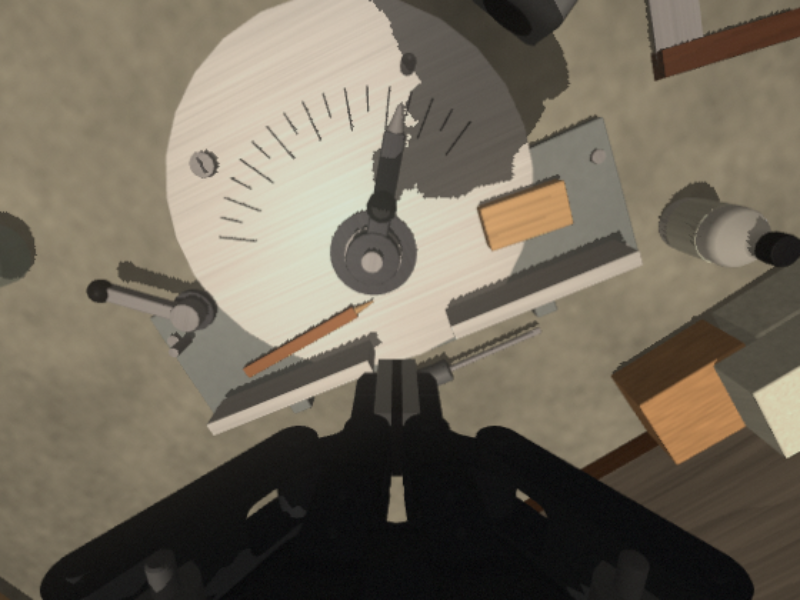

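View pics/w5e.png

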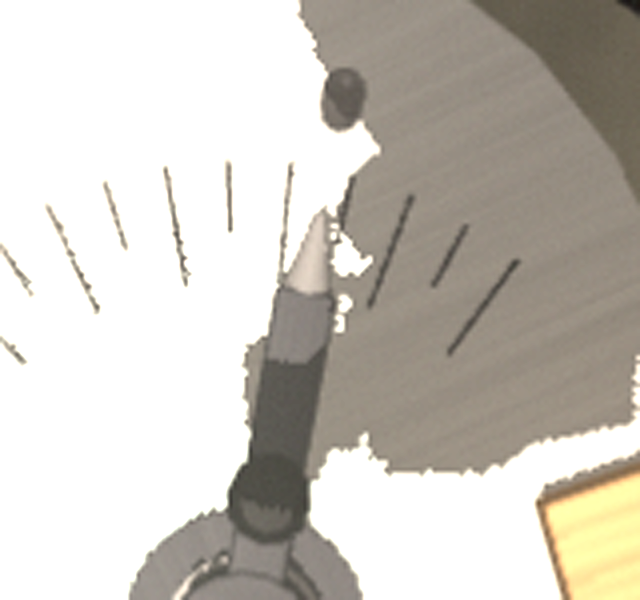

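```bash
python3 - <<'E'
from h import *
i=cv2.imread('pics/w5.png')[140:230,200:340]
c=pickle.load(open('pics/w5.pkl','rb'))
K,d,R,t=cam(c)
tip=toz(c,[(281,72.8)],.034)[0];pin=toz(c,[(286.75,40)],.062)[0];base=toz(c,[(285.2,49.5)],.018)[0]
print('tip',tip,'pin',pin,base,'cam',-R.T@t)
for z in(.045,.051,.056):
    cap=toz(c,[(260.4,183.4)],z)[0];a=lambda X:np.degrees(np.arctan2(X[1]-cap[1],X[0]-cap[0])).round(2)
    print(z,cap.round(4),'tip',a(tip),np.hypot(*(tip-cap)[:2]).round(4),'pin',a(pin),a(base))
cv2.imwrite('pics/w5g.png',cv2.resize(i,None,fx=5,fy=5,interpolation=cv2.INTER_CUBIC))
E
```

```text
tip [0.50508024 0.16460686 0.034     ] pin [0.48493685 0.18634498 0.062     ] [0.48683824 0.18487382 0.018     ] cam [0.52544741 0.13889312 0.41106775]
0.045 [0.5922 0.067  0.045 ] tip 131.75 0.1309 pin 131.95 131.79
0.051 [0.5911 0.0681 0.051 ] tip 131.73 0.1293 pin 131.94 131.78
0.056 [0.5902 0.0691 0.056 ] tip 131.72 0.1279 pin 131.93 131.77
```

View pics/w5g.png

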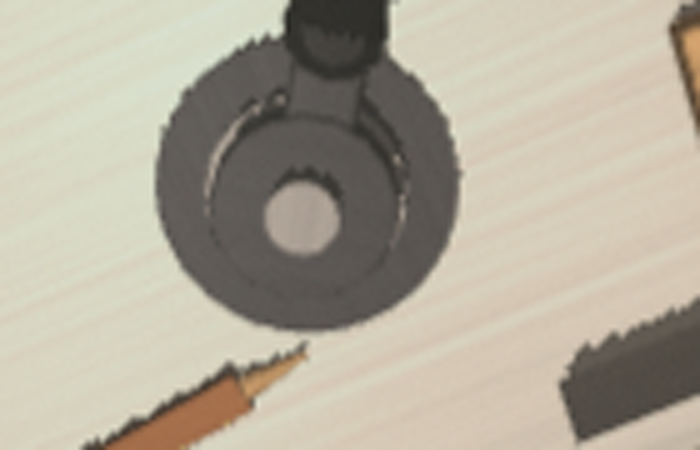

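Emit:
send_rows(
  deltas=[
    [-1, -1.4, 0, 0, 0, 0, -1],
    [-2, -2.8, 0, 0, 0, 0, -1],
    [-3, -4.2, -0.3, 0, 0, 0, -1],
    [-4, -5.6, -1, 0, 0, 0, -1],
    [-4.45, -6.35, -2.2, 0, 0, 0, -1],
    [-4.45, -6.35, -3.5, 0, 0, 0, -1],
    [-4.45, -6.35, -4.8, 0, 0, 0, -1],
    [-4.45, -6.35, -6, 0, 0, 0, -1],
    [-4.45, -6.35, -6.9, 0, 0, 0, -1],
    [-4.45, -6.35, -6.9, 0, 0, 0, -1],
  ],
)

```text
clock: 7.22
ee_pos: [0.451, -0.0986, 0.0701]
tool_rot: [0.673, -0.668, 0.227, -0.223]
force: [-0.7, 0.3, 0.1]
opening: -0.001
```

```bash
python3 - <<'E'
from h import *
c0=pickle.load(open('pics/w5.pkl','rb'));print('lever',toz(c0,[(130.2,221.9)],.046),toz(c0,[(68.6,203.7)],.036))
c=snap('side','s6');print(c['state']['ee_pos'],c['state']['joint_positions'].round(2));i=cv2.imread('pics/s6.png');cv2.imwrite('pics/s6c.png',cv2.resize(i[190:390,150:390],None,fx=3.3,fy=3.0,interpolation=cv2.INTER_CUBIC))
E
```

```text
lever [[ 0.53008125 -0.09970461  0.046     ]] [[ 0.46255444 -0.15274698  0.036     ]]
[ 0.45103069 -0.09855336  0.07007746] [-0.39  0.24 -0.53  0.81  0.01  0.25]
```

View pics/s6c.png

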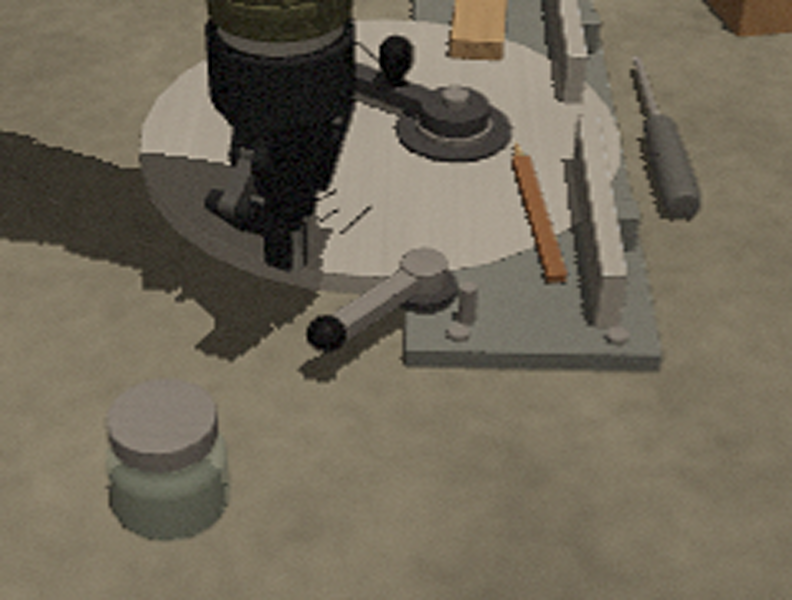

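Emit:
send_rows(
  deltas=[
    [0, 0, -0.5, 0, 0, 0, -1],
    [0.2, -0.2, -0.5, 0, 0, 0, -1],
    [0.5, -0.5, -0.5, 0, 0, 0, -1],
    [0.73, -0.76, -0.5, 0, 0, 3, -1],
    [0.88, -1.0, -0.5, 0, 0, 6, -1],
    [1.02, -1.25, -0.5, 0, 0, 9, -1],
    [1.15, -1.45, -0.5, 0, 0, 12, -1],
    [1.3, -1.6, -0.5, 0, 0, 15, -1],
    [1.5, -1.75, -0.5, 0, 0, 18, -1],
    [1.7, -1.88, -0.5, 0, 0, 21, -1],
  ],
)

```text
clock: 8.1
ee_pos: [0.5047, -0.1548, 0.0601]
tool_rot: [0.703, -0.698, 0.099, -0.096]
force: [-1.9, 4.0, 3.5]
opening: -0.001
```

```bash
python3 - <<'E'
from h import *
c=snap('side','s7');print(c['state']['ee_pos'],c['state']['force']);i=cv2.imread('pics/s7.png');cv2.imwrite('pics/s7c.png',cv2.resize(i[190:350,190:370],None,fx=3.6,fy=3.6,interpolation=cv2.INTER_CUBIC))
E
```

```text
[ 0.50471947 -0.15483241  0.06005223] [-1.93985539  4.02981668  3.50807379]
```

View pics/s7c.png

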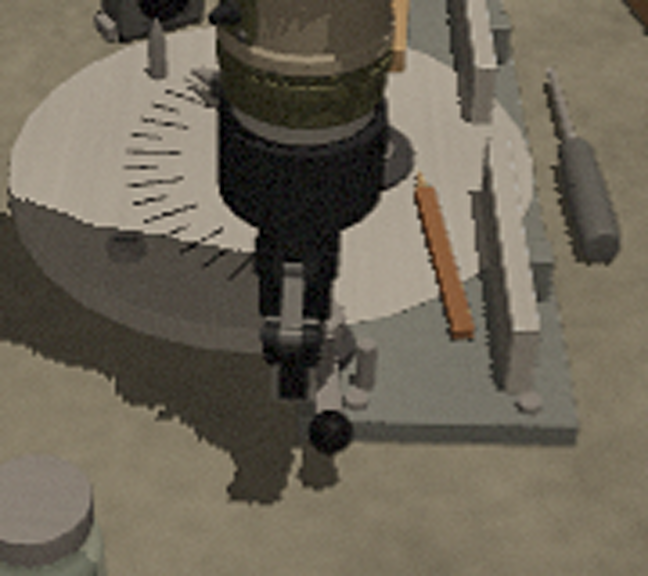

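Emit:
send_rows(
  deltas=[
    [-0.3, 0.1, 0, 0, 0, 0, -1],
    [-0.4, 0.1, -0.2, 0, 0, 0, -1],
    [-0.4, 0.1, -0.25, 0, 0, 0, -1],
    [-0.4, 0.1, -0.25, 0, 0, 0, -1],
  ],
)

```text
clock: 8.48
ee_pos: [0.4936, -0.1527, 0.0526]
tool_rot: [0.703, -0.698, 0.098, -0.096]
force: [-0.6, -0.1, 1.1]
opening: -0.003
```

```bash
python3 - <<'E'
from h import *
c=snap('side','s8');print(c['state']['ee_pos'],c['state']['force']);i=cv2.imread('pics/s8.png');cv2.imwrite('pics/s8c.png',cv2.resize(i[230:320,230:330],None,fx=6,fy=6,interpolation=cv2.INTER_CUBIC))
E
```

```text
[ 0.49355255 -0.15271249  0.05257896] [-0.56936697 -0.07226824  1.06903914]
```

View pics/s8c.png

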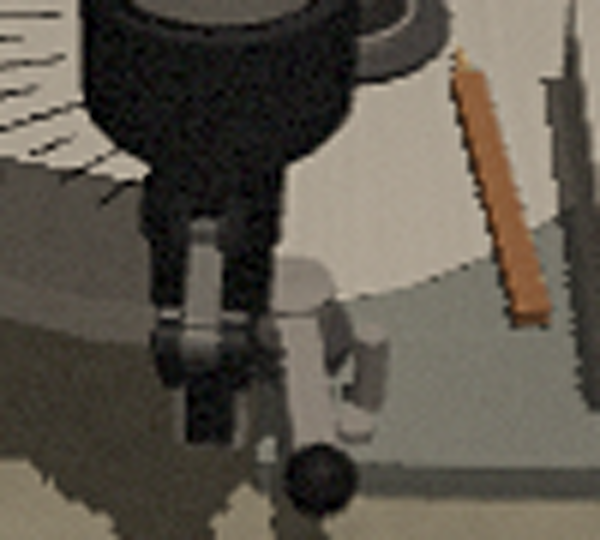

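Emit:
send_rows(
  deltas=[
    [0.2, -0.07, 0, 0, 0, 3, -1],
    [0.4, -0.14, 0, 0, 0, 6, -1],
    [0.6, -0.2, 0, 0, 0, 9, -1],
    [0.8, -0.25, 0, 0, 0, 12, -1],
    [0.95, -0.28, 0, 0, 0, 15, -1],
    [1.1, -0.28, 0, 0, 0, 15, -1],
    [1.2, -0.27, 0, 0, 0, 15, -1],
    [1.2, -0.27, 0, 0, 0, 15, -1],
  ],
)

```text
clock: 9.2
ee_pos: [0.5221, -0.1601, 0.0517]
tool_rot: [0.709, -0.705, 0.012, 0.001]
force: [-20.6, -2.1, 12.7]
opening: -0.0
```

```bash
python3 - <<'E'
from h import *
c=snap('side','s9');print(c['state']['ee_pos'],c['state']['force']);i=cv2.imread('pics/s9.png');cv2.imwrite('pics/s9c.png',cv2.resize(i[230:320,230:330],None,fx=6,fy=6,interpolation=cv2.INTER_CUBIC))
E
```

```text
[ 0.52209708 -0.16013346  0.05166871] [-20.60449986  -2.10634322  12.72826154]
```

View pics/s9c.png

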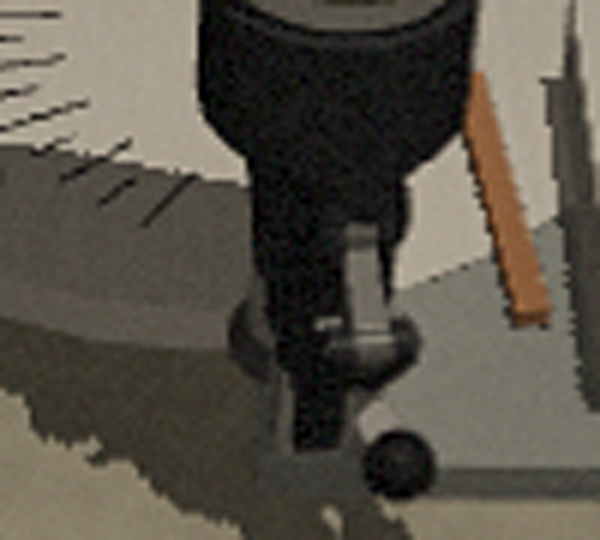

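Emit:
send_rows(
  deltas=[
    [-0.4, 0, 0, 0, 0, 0, -1],
    [-0.8, 0, 0, 0, 0, 0, -1],
    [-1.3, 0, 0.2, 0, 0, 0, -1],
    [-1.3, 0, 1.2, 0, 0, 0, -1],
    [-1.3, 0.3, 2.5, 0, 0, 0, -1],
    [-1.2, 1, 4, 0, 0, -7, -1],
    [-0.6, 2, 5.2, 0, 0, -14, -1],
    [0.2, 3.2, 6.4, 0, 0, -21, -1],
    [0.8, 4.4, 7.2, 0, 0, -28, -1],
    [1.4, 5.6, 7.7, 0, 0, -35, -1],
  ],
)

```text
clock: 10.08
ee_pos: [0.55, -0.0209, 0.2687]
tool_rot: [0.676, -0.668, 0.224, -0.215]
force: [0.9, -0.2, 0.4]
opening: -0.005
```

Emit:
send_rows(
  deltas=[
    [0.6, 1.8, 0, 0, 0, -2, -1],
    [0.9, 2.4, 0, 0, 0, -2, -1],
    [0.9, 2.4, 0, 0, 0, -2, -1],
    [0.9, 2.4, 0, 0, 0, -2, -1],
  ],
)

```text
clock: 10.42
ee_pos: [0.5774, 0.0531, 0.2685]
tool_rot: [0.673, -0.664, 0.234, -0.226]
force: [1.1, 0.7, 0.4]
opening: 0.0
```

```bash
python3 w.py w10; python3 - <<'E'
import cv2
i=cv2.imread('pics/w10.png')
cv2.imwrite('pics/w10f.png',cv2.resize(i,(800,600),interpolation=cv2.INTER_CUBIC))
E
```

```text
[0.57693991 0.05179674 0.26835005] [ 0.01619455 -0.00951615 -0.73797591] 10.4667
[[302.5  66.1]
 [306.5  66.5]
 [310.5  67. ]
 [313.5  67.5]
 [316.5  68.1]
 [323.2  30.6]]
origin 233 0
```

View pics/w10f.png

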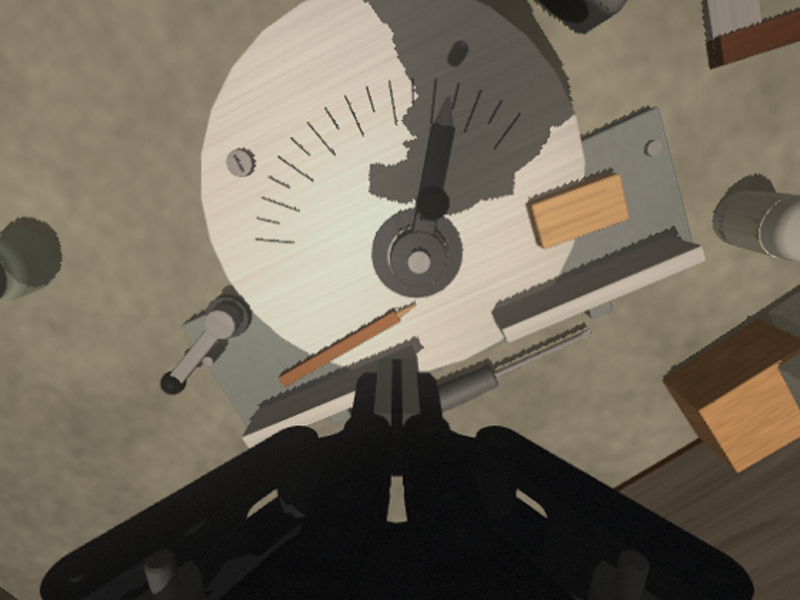

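View pics/w10d.png

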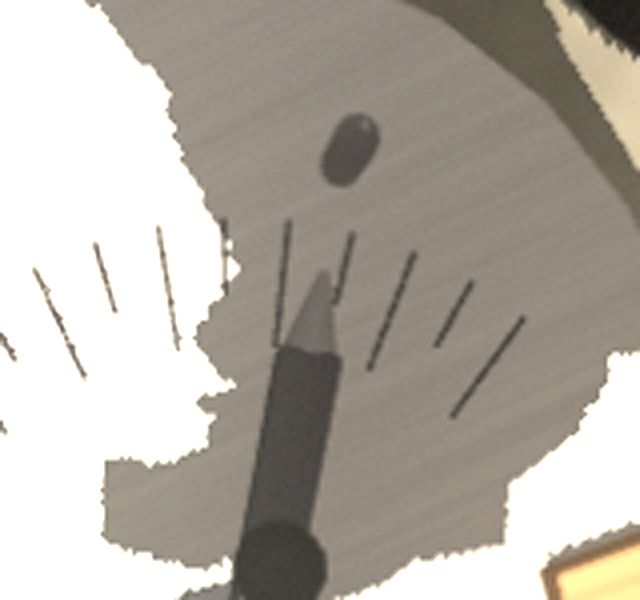

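```bash
python3 - <<'E'
from h import *
c=pickle.load(open('pics/w10.pkl','rb'));k=800/560
tip=toz(c,[(313.75,68.2)],.034)[0];pin=toz(c,[(324.5,31)],.062)[0];base=toz(c,[(233+340/4,172/4)],.018)[0]
cap=toz(c,[(419/k,262/k)],.053)[0];a=lambda X,o:np.degrees(np.arctan2(X[1]-o[1],X[0]-o[0])).round(2)
print(cap,'tip',a(tip,cap),'pin',a(pin,cap),a(base,cap),pin)
L=toz(c,[(221/k,323/k)],.046)[0];b=toz(c,[(173/k,383/k)],.036)[0];print(L,b,a(b,L))
# fence/cross-plate yaw: front-left edge of fence tops; right fence bottom line
print('left fence top edge yaw',[a(*toz(c,[(505/k,340/k),(704/k,257/k)],.063)[::-1])],'plate rt/left corners',a(*toz(c,[(584/k,137/k),(655/k,109/k)],.018)[::-1]))
E
```

```text
[0.59064553 0.0684853  0.053     ] tip 132.22 pin 131.91 131.88 [0.48489144 0.18630692 0.062     ]
[ 0.5296637  -0.09960735  0.046     ] [ 0.54503394 -0.18409873  0.036     ] -79.69
left fence top edge yaw [np.float64(76.65)] plate rt/left corners 73.67
```

```bash
python3 - <<'E'
from bench import ctrl
print(ctrl.sign_off())
E
```

```text
the job is handed in; nothing more can be done
None
```

I set the mitre station as asked and handed the job in at about 10.5 s of the 64 s allowed.

- **Swing arm:** I pushed it round with the shut fingertips until it pointed at the tall pin. The last overhead picture put the pointer at 132.2° and the pin at 131.9°. An earlier check, before the lever push, put them at 131.7° and 131.8–131.9°, so they agree to about 0.3°.
- **Lock lever:** I then pushed it anticlockwise against its stop. The force rose to about 20 N at the end, against the 2 N or so it takes to turn. In the last picture the lever lies at -79.7°, and a 1.2 rad stop should put it at -79.6°.
- **Other things:** In the last overhead picture I saw no sign that the loose things in view had moved, but I did not measure their positions. The tool was well clear of everything when I handed in.

Two things did not go quite as planned:
- **First arm push:** the tool rested on something with about 6 N upward, probably a finger shoulder on the bar's top. I raised it 1–2 mm, and the force dropped to about 2 N sideways. It only pressed down on the arm.
- **First lever push:** the tool rode about 5 mm high. I backed off, lowered it and finished the push.

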